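# Roll the label roll up to the printer's loading line

## Robot

A 6-joint arm with a two-finger parallel gripper is mounted at the origin on the work surface. World frame = base frame: x ahead of the robot, y to its left, z up, the work surface at z = 0. Lengths are in m, angles in rad, forces in N, time in s.
With the tool pointing down it reaches from about 0.35 to 0.725 m from the base axis. Payload 6 kg.
Tool frame: the origin (TCP) lies between the finger pads; the fingertips stand 14 mm ahead of it and the grasp point (between the pads) lies 5 mm behind it; z points along the fingers, y is the line along which they close (so a half turn about z gives the same grasp; the last joint's range is limited). The gripper opens to 85 mm and grips with 20 to 120 N. Pads are 22 mm wide; open, the fingers measure 114 mm over their backs; the gripper's body (76 mm by 85 mm) begins 54 mm behind the grasp point. The pads swing forward as they close: fully open they stand 13 mm farther back than shut.
Start: joints at [1.628, 0.04, 0.085, 0, -1.615, -0.334], TCP at [0.164, 0.577, 0.245] pointing down, gripper open.
Joint ranges: [-2.56, 2.56], [-1.29, 2.01], [-1.08, 1.49], [-3.29, 1.98], [-2.81, -0.18], [-2.99, 2.99]. Speed limits (rad/s): [2.57, 2.57, 3.01, 3.14, 3.14, 3.14].

## Interface

Orientations are given as a unit quaternion [w, x, y, z].
In Python, from station import ctrl gives the robot as it stands.
- The arm moves only by the tool servo_tool, never from a script. Its argument "commands" is a list of rows, each a list of 7 numbers: the shift along the tool's x, y, z in mm, then the turn, a rotation vector about the tool's x, y, z in rad, then the closure, from 0 (fully open) to 1 (shut). In form: [[tx, ty, tz, ax, ay, az, fingers], ...]. A call has 1 to 10 rows; each row is the pose to reach, as a shift and turn from the pose commanded when the call began, along the tool's axes at that moment; what a row does not reach only later rows make up. A row lasts 1/12 s, in which the tool goes at most 41.7 mm and 7.16 degrees, less where a joint would pass 70% of its speed; a pose out of reach is approached as far as the arm can. A call with a gripper value outside its range is refused whole. The fingers move at their own pace and stop on an object; "force" is the grip in N (left out, the last holds). Time passes only in rows, so rows that repeat a pose let the fingers close. It gives the time, the measured TCP pose, the force, the opening and the grip force at its end, in the units of the state.
- ctrl.read_state(): the state, without advancing time (a new reading comes with each control period).
- ctrl.snapshot(name): name is "scene" or "top"; returns a dict with "color" (420x560x3 uint8, red, green, blue), "z_map" (420x560 float32, m along the optical axis (not along the pixel's ray), 0 where there is no reading), "mtx" (3x3 intrinsics, pixels), "R" (3x3) and "t" (3): a world point X has camera coordinates R X + t. Camera axes: x right, y down, z forward; pixel columns grow to the right and rows downward; lengths in m; the calibration is good to about 2 mm. A picture is of the moment at which its call begins.
- ctrl.close_job(): hands the job in; it is judged then, once.
Trained networks look in a picture, given as the dict that the camera call returned (one of the last four; its "shot" number tells which), for a name from the list of things; names that differ only in an ending like _2 or _b are one class to them, and where a whole thing is asked for, a point or a joint stands for the part that bears it (a point fixed in the world has none). Each returns a list of dicts, best first, with "score" (0 to 1); they miss things now and then, are a little off and sometimes report something else, mostly with a low value. They report only what shows in the picture. A call takes as long as a camera call.
- ctrl.find_in(picture, target): "rect" ([left, top, right, bottom] in pixels, round what is visible of it).
- ctrl.place_of(picture, target): "centre" ([column, row] in pixels: a listed point, or the origin of a listed thing).
The state is a dict: "clock": time; "q": joint angles; "joint_vel": joint speeds; "joint_efforts": joint torques, N m; "position": TCP position; "eef_rot": TCP orientation; "force": force on the tool from outside, world axes, zero at the start; "torque": the same for the moment, N m; "grip_width": finger opening in m; "grip_force": force on a finger pad.
Only numpy, scipy, OpenCV 4.12 (cv2) and the standard library are available. Lean on these libraries where they do the work, as an engineer would, in place of code of your own. Each camera call takes 0.05 s, during which the arm holds its last target. There are 200 camera calls.

## Task

At the laundry counter, roll the blue-banded roll of garment labels along the counter towards the label printer and leave it lying still on the red loading line, centred over it and parallel to it, between the line's two end bars. Let it roll over on the counter rather than picking it up, pinching it or pressing hard on it, since the labels crease easily, and leave the orange-banded roll and the bell where they are.

Things in the scene. Friction and masses are not known exactly. Their poses are not given: they have to be found in the camera images.
- blue_roll: The roll to move: solid white roll with a blue band near each end, 50 mm in diameter, 100 mm long, about 0.18 kg, lying on the counter 190-290 mm short of the red line, parallel to it within 4 degrees, way to the line free. Origin at its centre, 25 mm up; x along its axis; y, z turn as it rolls (z up at start). Some rolling resistance: pushed slowly it stops within mm; pushed fast it coasts some cm.
- orange_roll: Bystander: the same sort of roll, 50 mm in diameter, 100 mm long, with orange bands, beside the blue one's lane (centres 155-185 mm apart along the line's x, either side). Origin at its centre, x along its axis. It rolls if touched.
- line: Label printer and, before it, a red loading line, fixed. Origin on the counter at the line's middle; x along the line, y square to it towards the printer. Line: flat paint 340 x 14 mm with a 60 mm cross bar at each end (x = +-178 mm). White printer 220 mm wide, 133 mm high, front face at y = +200 mm. Rolling straight, the roll meets the line 60-110 mm from its middle, either side; that is fine.
- bell: Bystander: loose brass counter bell on a black foot, 68 mm in diameter, 51 mm high, between line and printer, 125-140 mm beyond the line, near its middle. Origin at the centre of its underside.

How it is judged:
On the way:
1. on its way to the line the blue roll turns upside down by rolling (half a turn, within 35 degrees) (angle between blue_roll's own z axis and vertical above 2.53 rad and y of blue_roll in the frame of line below -0.02 m), for 0.03 s.
At the end, for the whole second after the job is handed in: The blue roll lies on the counter at rest (under 10 mm/s), its centre within 18 mm of the red line's centre line and no farther than 130 mm along the line from its middle, its axis within 12 degrees of the line (y of blue_roll in the frame of line between -0.018 and 0.018 m and x of blue_roll in the frame of line between -0.13 and 0.13 m and angle between the x axis of blue_roll and the x axis of line, either way round below 0.21 rad and height (world z) of blue_roll below 0.03 m and linear speed of blue_roll below 0.01 m/s); the robot touches nothing.
It fails at once if the blue roll is lifted (its centre 15 mm above where it rolls) (height (world z) of blue_roll above 0.04 m).
It fails at once if the blue roll is squeezed or pressed with more than 20 N (contact force between the fingers and blue_roll above 20 N).
It fails at once if the orange roll is moved more than 20 mm (distance of orange_roll from where it was at the start of the episode above 0.02 m).
It fails at once if the bell is moved more than 20 mm (distance of bell from where it was at the start of the episode above 0.02 m).
It also fails if it takes over 48 s, if anything falls off the work surface, if the arm or the gripper's body presses on something with over 40 N, if the wrist force passes 120 N, or if a joint passes its speed limit or range.

## Working session

There is one attempt and no reset: what is moved stays moved. The work goes in short steps, Python scripts to look and compute and a tool call to move; the robot and the scene stay as the last step left them, time stands still between calls to the robot, and variables do not carry over. Pictures are saved under pics/ and viewed, at most 10 in all, crops included, and the job is handed in when it is done.

Besides the shell and the picture viewer there is one more tool, called after ">>>" as name([rows], argument=value, ...), one row to a line, values as JSON. servo_tool: Moves the arm, as the interface text tells. Its arguments: {"type":"object","properties":{"commands":{"type":"array"},"force":{"type":"number"}},"required":["commands"]}

```bash
mkdir -p pics; cat > h.py <<'E'
from station import ctrl
import numpy as np, cv2
def world(p,c,r,z):
    d=np.linalg.inv(p["mtx"])@np.array([c,r,1.]); R=p["R"]; o=-R.T@p["t"]; d=R.T@d
    return o+d*(z-o[2])/d[2]
def save(p,n): cv2.imwrite(f"pics/{n}.png",p["color"][:,:,::-1])
def cloud(p):
    v,u=np.indices(p["z_map"].shape); z=p["z_map"]
    X=np.stack([u,v,np.ones_like(u)],-1)@np.linalg.inv(p["mtx"]).T*z[...,None]
    return (X-p["t"])@p["R"]
E
python3 - <<'E'
from h import *
s=ctrl.read_state(); print(s["clock"],s["position"],s["eef_rot"],s["grip_width"],s["force"])
for n in ("top","scene"):
    p=ctrl.snapshot(n); save(p,n+"0"); print(n,-p["R"].T@p["t"])
    for t,z in (("blue_roll",.025),("orange_roll",.025),("line",0),("bell",0)):
        for d in ctrl.place_of(p,t)[:2]: print(t,d["score"],np.round(d["centre"]),world(p,*d["centre"],z).round(4))
E
```

```text
0.0 [0.16380463 0.57687982 0.24424504] [ 9.09653471e-04  9.90440282e-01 -1.37939177e-01 -5.54704132e-05] 0.08564915339902077 [ 0.47431391 -0.01960294  0.22236894]
top [0.46859944 0.06735914 0.75964519]
orange_roll 0.81 [409. 176.] [ 0.6304 -0.1369  0.025 ]
line 0.84 [274. 224.] [0.5466 0.0997 0.    ]
bell 0.71 [201. 208.] [0.5726 0.2341 0.    ]
scene [1.15452862 0.21134852 0.6012948 ]
blue_roll 0.9 [201. 182.] [ 0.4499 -0.1421  0.025 ]
orange_roll 0.56 [169. 237.] [ 0.6318 -0.1396  0.025 ]
line 0.66 [297. 233.] [0.5407 0.098  0.    ]
bell 0.84 [358. 253.] [0.571  0.2256 0.    ]
```

View pics/top0.png

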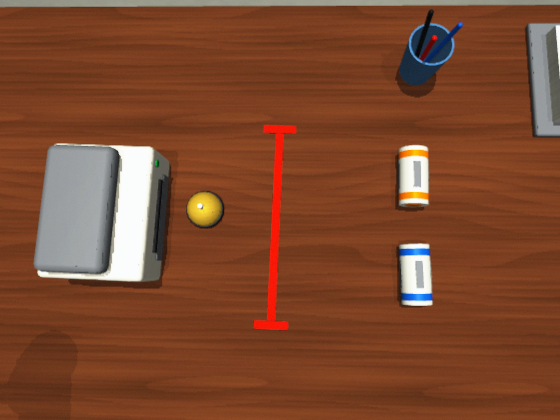

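```bash
python3 - <<'E'
from h import *
p=ctrl.snapshot("top"); W=cloud(p); c=p["color"].astype(int)
hsv=cv2.cvtColor(p["color"],cv2.COLOR_RGB2HSV)
H,S,V=[hsv[...,i].astype(int) for i in range(3)]
ok=p["z_map"]>0
def fit(m,n):
    P=W[m][:,:2]; mu=P.mean(0); w,v=np.linalg.eigh(np.cov((P-mu).T)); print(n,m.sum(),mu.round(4),"mid-range",((P.min(0)+P.max(0))/2).round(4),"axis",v[:,1].round(4),np.degrees(np.arctan2(v[1,1],v[0,1])).round(2),np.sqrt(w).round(4))
    return mu,v[:,1]
red=ok&((H<6)|(H>174))&(S>120)&(V>80)&(abs(W[...,2])<.01); fit(red,"red")
blue=ok&(H>95)&(H<130)&(S>100)&(W[...,2]>.015)&(W[...,2]<.06); fit(blue,"bluebands")
for n,y in (("roll",(0.44,-.14)),("orange",(.63,-.138))):
    m=ok&(W[...,2]>.03)&(W[...,2]<.06)&(np.hypot(W[...,0]-y[0],W[...,1]-y[1])<.075); fit(m,n); print(W[m][:,2].max())
E
```

```text
red 2171 [0.5379 0.0983] mid-range [ 0.6462 -0.053 ] axis [-0.9994  0.0341] 178.04 [0.0169 0.125 ]
bluebands 1065 [ 0.6899 -0.15  ] mid-range [ 0.6448 -0.1536] axis [-0.9983  0.0576] 176.7 [0.0176 0.1853]
roll 1815 [ 0.4595 -0.1379] mid-range [ 0.46   -0.1416] axis [-0.9999 -0.0171] -179.02 [0.0135 0.0288]
0.05569031251484007
orange 1708 [ 0.6277 -0.1394] mid-range [ 0.629  -0.1434] axis [-0.9998  0.0205] 178.83 [0.0138 0.0295]
0.05502432244666737
```

The top view shows the blue roll at (415,275), the orange at (413,176), and the line from (280,129) to (270,325). The bell is at (205,209) and the printer is on the left. Next I'll get a clean fit of the line and the roll, plus a helper that computes move rows.

```bash
cat >> h.py <<'E'
from scipy.spatial.transform import Rotation as Ro
def pose():
    s=ctrl.read_state(); q=s["eef_rot"]; return s["position"],Ro.from_quat([q[1],q[2],q[3],q[0]])
def rel(pos,R):
    p,r=pose(); return (r.inv().apply(np.array(pos)-p)*1000).round(1),(r.inv()*R).as_rotvec().round(3)
def goal(line_deg,tilt_deg):
    # tool x = -line y, tool y = -line x, z down, then tips leaning forward (+line y) by tilt
    B=Ro.from_euler('z',line_deg,degrees=True)*Ro.from_matrix(np.array([[0,-1,0],[-1,0,0],[0,0,-1.]]))
    return Ro.from_euler('x',tilt_deg,degrees=True)*B if 0 else Ro.from_rotvec(np.radians(tilt_deg)*np.array([np.cos(np.radians(line_deg)),np.sin(np.radians(line_deg)),0]))*B
def look(name):
    p=ctrl.snapshot("top"); save(p,name); W=cloud(p); hsv=cv2.cvtColor(p["color"],cv2.COLOR_RGB2HSV).astype(int)
    H,S,V=hsv[...,0],hsv[...,1],hsv[...,2]; v,u=np.indices(H.shape)
    def cent(m,z):
        n,l,st,c=cv2.connectedComponentsWithStats(m.astype(np.uint8)); return [(st[i,4],world(p,*c[i],z)[:2].round(4),c[i].round(1)) for i in range(1,n) if st[i,4]>60]
    red=cent(((H<6)|(H>174))&(S>180)&(V>120)&(u<340),0)
    blue=cent((H>95)&(H<130)&(S>140)&(v>110)&(u>230),.04)
    return p,red,blue
E
python3 - <<'E'
from h import *
p,r,b=look("a"); print(r,b)
hsv=cv2.cvtColor(p["color"],cv2.COLOR_RGB2HSV).astype(int); m=((hsv[...,0]<6)|(hsv[...,0]>174))&(hsv[...,1]>180)&(hsv[...,2]>120)
m[:,340:]=0; v,u=np.nonzero(m); P=np.array([world(p,a,c,0)[:2] for a,c in zip(u,v)])
x0,x1=P[:,0].min(),P[:,0].max(); k=(P[:,0]>x0+.03)&(P[:,0]<x1-.03); f=np.polyfit(P[k,0],P[k,1],1)
print("line",x0,x1,f,np.degrees(np.arctan(f[0])),"mid y",np.polyval(f,(x0+x1)/2))
for w in [(.5,.2,.25),(.46,-.21,.15)]: print(rel(w,goal(np.degrees(np.arctan(f[0])),0)))
G=goal(0,20).as_matrix(); print(G)
E
```

```text
[(np.int32(2182), array([0.5353, 0.0991]), array([274.8, 229.7]))] [(np.int32(186), array([ 0.4978, -0.1381]), array([414. , 251.5])), (np.int32(194), array([ 0.4233, -0.1392]), array([416. , 296.5]))]
line 0.3597187664065602 0.7322580494888442 [-0.03006405  0.11519293] -1.7220245123918605 mid y 0.09877830563825803
(array([426.3, 270.9,  -4.7]), array([ 0.   , -0.   ,  1.324]))
(array([499.9, 676.2,  95.4]), array([ 0.   , -0.   ,  1.324]))
[[ 0.         -1.          0.        ]
 [-0.93969262  0.          0.34202014]
 [-0.34202014  0.         -0.93969262]]
```

>>> servo_tool([
  [426,271,-5,0,0,1.32,0.3],
  [426,271,-5,0,0,1.32,0.3],
  [426,271,-5,0,0,1.32,0.3],
  [426,271,-5,0,0,1.32,0.3],
  [426,271,-5,0,0,1.32,0.3],
  [426,271,-5,0,0,1.32,0.3],
  [426,271,-5,0,0,1.32,0.3],
  [426,271,-5,0,0,1.32,0.3],
  [426,271,-5,0,0,1.32,0.3],
  [426,271,-5,0,0,1.32,0.3],
])

```text
clock: 1.43
position: [0.4419, 0.2642, 0.2499]
eef_rot: [-0.001, 0.72, -0.693, -0.0]
force: [1.1, 0.5, 0.3]
grip_width: 0.0597
grip_force: 0.0
```

```bash
python3 - <<'E'
from h import *
s=ctrl.read_state(); print(s["clock"],s["position"],s["grip_width"],s["q"])
for t in (0,20): print(rel((.459,-.225,.13),goal(-1.7,t)))
E
```

```text
1.4333 [0.44193574 0.26420673 0.24992593] 0.059698242427207414 [ 9.30467849e-01 -1.87868209e-01 -1.22640231e-01  1.06634033e-04
 -1.63492154e+00 -8.92305198e-01]
(array([489.6,   1.7, 119.5]), array([-0.001,  0.001,  0.068]))
(array([489.6,   1.7, 119.5]), array([ 0.011, -0.348,  0.067]))
```

>>> servo_tool([
  [490,2,120,0.01,-0.348,0.067,0.3],
  [490,2,120,0.01,-0.348,0.067,0.3],
  [490,2,120,0.01,-0.348,0.067,0.3],
  [490,2,120,0.01,-0.348,0.067,0.3],
  [490,2,120,0.01,-0.348,0.067,0.3],
  [490,2,120,0.01,-0.348,0.067,0.3],
  [490,2,120,0.01,-0.348,0.067,0.3],
  [490,2,120,0.01,-0.348,0.067,0.3],
  [490,2,120,0.01,-0.348,0.067,0.3],
  [490,2,120,0.01,-0.348,0.067,0.3],
])

```text
clock: 2.27
position: [0.4567, -0.1377, 0.1511]
eef_rot: [0.124, -0.688, 0.705, 0.121]
force: [0.5, 0.1, 0.3]
grip_width: 0.0596
grip_force: 0.0
```

>>> servo_tool([
  [85,0,22,0,0,0,0.3],
  [85,0,22,0,0,0,0.3],
  [85,0,22,0,0,0,0.3],
  [85,0,22,0,0,0,0.3],
])

```text
clock: 2.6
position: [0.4539, -0.2093, 0.0987]
eef_rot: [0.122, -0.687, 0.706, 0.124]
force: [-0.4, 0.1, 0.4]
grip_width: 0.0597
grip_force: 0.0
```

```bash
python3 - <<'E'
from h import *
s=ctrl.read_state(); print(s["clock"],s["position"],s["grip_width"],s["q"])
G=goal(-1.7,20); print(rel((.459,-.225,.028),G))
print(G.inv().apply([.03,1,0]),pose()[1].as_matrix().round(3))
p,r,b=look("b"); print(r,b)
E
```

```text
2.6 [ 0.45386    -0.20929443  0.0987348 ] 0.059749351634884894 [-0.27997063 -0.03026386 -0.17216431 -0.33639266 -1.52881494  0.28313968]
(array([38.8, -6. , 61.1]), array([0.007, 0.   , 0.   ]))
[-9.40115339e-01 -3.20551718e-04  3.42174000e-01] [[-0.028 -1.     0.003]
 [-0.939  0.027  0.342]
 [-0.342  0.007 -0.94 ]]
[(np.int32(2169), array([0.535 , 0.0991]), array([274.8, 229.9]))] [(np.int32(186), array([ 0.4978, -0.1381]), array([414. , 251.5])), (np.int32(200), array([ 0.4232, -0.1394]), array([416.1, 296.6]))]
```

>>> servo_tool([
  [32,-5,70,0.007,0,0,0.3],
  [32,-5,70,0.007,0,0,0.3],
  [32,-5,70,0.007,0,0,0.3],
  [32,-5,70,0.007,0,0,0.3],
])

```text
clock: 2.98
position: [0.4596, -0.2132, 0.0249]
eef_rot: [0.125, -0.688, 0.705, 0.12]
force: [0.2, 0.9, 1.2]
grip_width: 0.0597
grip_force: 0.0
```

```bash
python3 - <<'E'
from h import *
s=ctrl.read_state(); print(s["clock"],s["position"],s["force"],pose()[1].as_matrix().round(3))
p=ctrl.snapshot("scene"); cv2.imwrite("pics/c.png",cv2.resize(p["color"][100:280,100:340,::-1],None,fx=3,fy=3))
E
```

```text
2.9833 [ 0.45962961 -0.21321392  0.02493997] [0.24056536 0.8722877  1.18295384] [[-0.022 -1.     0.011]
 [-0.94   0.024  0.341]
 [-0.341 -0.003 -0.94 ]]
```

View pics/c.png

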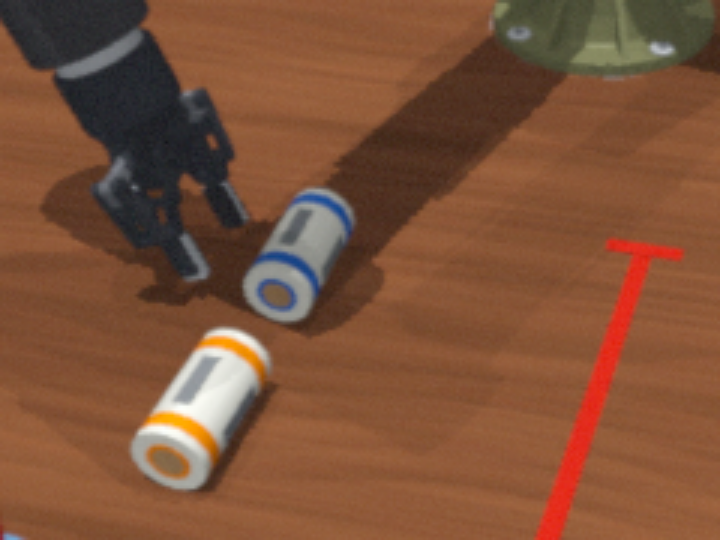

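The fingers stand behind the roll at (200,260) in the crop, leaning forward, with nothing touched. I'll start with a slow test push.

>>> servo_tool([
  [-5,0,2,0,0,0,0.3],
  [-10,0,4,0,0,0,0.3],
  [-15,0,5,0,0,0,0.3],
  [-20,0,7,0,0,0,0.3],
  [-25,0,9,0,0,0,0.3],
  [-30,0,11,0,0,0,0.3],
  [-35,0,13,0,0,0,0.3],
  [-40,0,15,0,0,0,0.3],
  [-45,0,16,0,0,0,0.3],
  [-50,0,18,0,0,0,0.3],
])

```text
clock: 3.87
position: [0.4614, -0.1607, 0.0249]
eef_rot: [0.126, -0.688, 0.705, 0.119]
force: [-0.2, 0.7, 0.6]
grip_width: 0.0597
grip_force: 0.1
```

```bash
python3 - <<'E'
from h import *
s=ctrl.read_state(); print(s["clock"],s["position"],s["force"])
p,r,b=look("d"); print(b)
p=ctrl.snapshot("scene"); cv2.imwrite("pics/e.png",cv2.resize(p["color"][100:280,100:340,::-1],None,fx=3,fy=3))
E
```

```text
3.8667 [ 0.46139805 -0.16066083  0.02488066] [-0.19801298  0.73375806  0.64314067]
[(np.int32(143), array([ 0.497 , -0.1141]), array([399.7, 251.7])), (np.int32(190), array([ 0.4233, -0.119 ]), array([403.8, 296.3]))]
```

View pics/e.png

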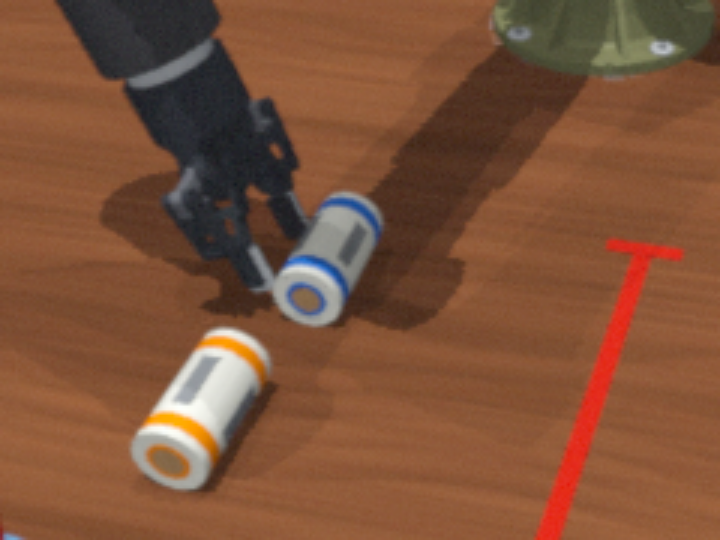

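The roll turned about 50° over 22 mm, so it is rolling rather than sliding. Continuing the push.

>>> servo_tool([
  [-5,0,2,0,0,0,0.3],
  [-10,0,4,0,0,0,0.3],
  [-15,0,5,0,0,0,0.3],
  [-20,0,7,0,0,0,0.3],
  [-25,0,9,0,0,0,0.3],
  [-30,0,11,0,0,0,0.3],
  [-35,0,13,0,0,0,0.3],
  [-40,0,15,0,0,0,0.3],
  [-45,0,16,0,0,0,0.3],
  [-50,0,18,0,0,0,0.3],
])

```text
clock: 4.8
position: [0.4628, -0.1075, 0.0251]
eef_rot: [0.126, -0.688, 0.705, 0.119]
force: [1.0, -0.6, 0.6]
grip_width: 0.0596
grip_force: 0.1
```

```bash
python3 - <<'E'
from h import *
s=ctrl.read_state(); print(s["clock"],s["position"],s["force"])
p,r,b=look("f"); print(b)
p=ctrl.snapshot("scene"); cv2.imwrite("pics/g.png",cv2.resize(p["color"][100:280,100:340,::-1],None,fx=3,fy=3))
print(rel(s["position"],goal(-1.7,20)))
E
```

```text
4.8 [ 0.46280801 -0.10752248  0.02506138] [ 0.9929613  -0.57619192  0.5590922 ]
[]
(array([ 0.2, -0. , -0.2]), array([-0.003, -0.001,  0.006]))
```

View pics/g.png

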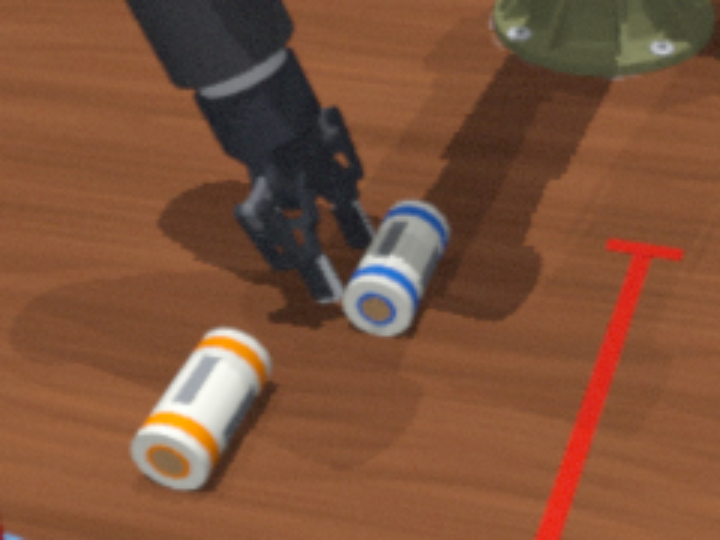

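The roll is square against both fingers and still rolling: its bands are at (415,215) and (385,285) in the crop.

>>> servo_tool([
  [-5,0,2,0,0,0,0.3],
  [-10,0,4,0,0,0,0.3],
  [-15,0,5,0,0,0,0.3],
  [-20,0,7,0,0,0,0.3],
  [-25,0,9,0,0,0,0.3],
  [-30,0,11,0,0,0,0.3],
  [-35,0,13,0,0,0,0.3],
  [-40,0,15,0,0,0,0.3],
  [-45,0,16,0,0,0,0.3],
  [-50,0,18,0,0,0,0.3],
])

```text
clock: 5.73
position: [0.4642, -0.0544, 0.0252]
eef_rot: [0.126, -0.688, 0.705, 0.119]
force: [-1.0, -0.7, 0.5]
grip_width: 0.0595
grip_force: 0.1
```

>>> servo_tool([
  [-5,0,2,0,0,0,0.3],
  [-10,0,4,0,0,0,0.3],
  [-15,0,5,0,0,0,0.3],
  [-20,0,7,0,0,0,0.3],
  [-25,0,9,0,0,0,0.3],
  [-30,0,11,0,0,0,0.3],
  [-35,0,13,0,0,0,0.3],
  [-40,0,15,0,0,0,0.3],
  [-45,0,16,0,0,0,0.3],
  [-50,0,18,0,0,0,0.3],
])

```text
clock: 6.57
position: [0.4656, -0.0013, 0.0253]
eef_rot: [0.126, -0.688, 0.705, 0.119]
force: [-0.6, 0.1, -0.5]
grip_width: 0.0596
grip_force: 0.0
```

```bash
cat >> h.py <<'E'
def sc(name):
    p=ctrl.snapshot("scene"); save(p,name)
    for t,z in (("blue_roll",.025),("line",0)):
        for d in ctrl.place_of(p,t)[:1]: print(t,d["score"],np.round(d["centre"]),world(p,*d["centre"],z).round(4))
    W=cloud(p); m=(p["z_map"]>0)&(W[...,2]>.046)&(W[...,2]<.054)
    hsv=cv2.cvtColor(p["color"],cv2.COLOR_RGB2HSV).astype(int); m&=((hsv[...,2]>110)&(hsv[...,1]<60))|((hsv[...,0]>100)&(hsv[...,0]<130)&(hsv[...,1]>100))
    m&=(abs(W[...,0]-.465)<.07)&(W[...,1]<.15)&(W[...,1]>-.2)
    P=W[m]; mu=P.mean(0); w,v=np.linalg.eigh(np.cov((P-mu)[:,:2].T)); a=v[:,1]; print("crest",len(P),mu.round(4),np.degrees(np.arctan(a[1]/a[0])).round(2),np.sqrt(w).round(4))
E
python3 - <<'E'
from h import *
s=ctrl.read_state(); print(s["clock"],s["position"],s["force"]); sc("k")
E
```

```text
6.5667 [ 0.46555952 -0.00127446  0.02533712] [-0.63988807  0.09442706 -0.4614674 ]
blue_roll 0.92 [276. 195.] [0.4611 0.0356 0.025 ]
line 0.35 [277. 194.] [0.4253 0.0273 0.    ]
crest 359 [0.4642 0.0364 0.0486] -2.67 [0.0096 0.0297]
```

>>> servo_tool([
  [-5,0,2,0,0,0,0.3],
  [-10,0,4,0,0,0,0.3],
  [-15,0,5,0,0,0,0.3],
  [-20,0,7,0,0,0,0.3],
  [-25,0,9,0,0,0,0.3],
  [-30,0,11,0,0,0,0.3],
  [-34,0,12,0,0,0,0.3],
  [-37,0,13.5,0,0,0,0.3],
  [-40,0,14.5,0,0,0,0.3],
  [-42,0,15,0,0,0,0.3],
])

```text
clock: 7.55
position: [0.4665, 0.0432, 0.0253]
eef_rot: [0.126, -0.688, 0.705, 0.119]
force: [0.2, 0.4, -0.4]
grip_width: 0.0597
grip_force: 0.0
```

>>> servo_tool([
  [-2,0,0.7,0,0,0,0.3],
  [-4,0,1.4,0,0,0,0.3],
  [-5.5,0,2,0,0,0,0.3],
  [-7,0,2.5,0,0,0,0.3],
  [-8,0,3,0,0,0,0.3],
  [-9,0,3.3,0,0,0,0.3],
  [-9,0,3.3,0,0,0,0.3],
])

```text
clock: 8.13
position: [0.4668, 0.0525, 0.0253]
eef_rot: [0.126, -0.688, 0.705, 0.119]
force: [0.3, -0.3, -0.3]
grip_width: 0.0598
grip_force: 0.0
```

```bash
python3 - <<'E'
from h import *
s=ctrl.read_state(); print(s["clock"],s["position"],s["force"]); sc("l")
E
```

```text
8.1333 [0.46684609 0.05253719 0.0253443 ] [ 0.33187185 -0.34270263 -0.31604305]
line 0.7 [297. 233.] [0.5416 0.0978 0.    ]
crest 367 [0.4639 0.0905 0.0488] -2.83 [0.0099 0.0291]
```

>>> servo_tool([
  [-2,0,0.7,0,0,0,0.3],
  [-4,0,1.4,0,0,0,0.3],
  [-6,0,2.1,0,0,0,0.3],
  [-7,0,2.5,0,0,0,0.3],
  [-7,0,2.5,0,0,0,0.3],
  [-7,0,2.5,0,0,0,0.3],
])

```text
clock: 8.78
position: [0.467, 0.06, 0.0254]
eef_rot: [0.126, -0.688, 0.705, 0.119]
force: [0.1, -0.3, 0.0]
grip_width: 0.0597
grip_force: 0.0
```

>>> servo_tool([
  [5,0,-2,0,0,0,0.3],
  [20,0,-7,0,0,0,0.3],
  [50,0,-18,0,0,0,0.3],
  [90,0,-33,0,0,0,0.3],
  [130,0,-47,0,0,0,0.3],
  [165,0,-60,0,0,0,0.3],
  [180,0,-66,0,0,0,0.3],
  [180,0,-66,0,0,0,0.3],
])

```text
clock: 9.45
position: [0.4617, -0.1356, 0.0258]
eef_rot: [0.125, -0.686, 0.707, 0.119]
force: [-0.8, 1.0, -1.0]
grip_width: 0.0599
grip_force: 0.0
```

```bash
python3 - <<'E'
from h import *
s=ctrl.read_state(); print(s["clock"],s["position"],s["force"]); sc("m"); p,r,b=look("n"); print(b,r)
E
```

```text
9.45 [ 0.46167233 -0.13559951  0.0257742 ] [-0.82020031  0.99418933 -0.95882364]
blue_roll 0.55 [306. 197.] [0.4538 0.1008 0.025 ]
line 0.64 [166. 235.] [ 0.6067 -0.1616  0.    ]
crest 359 [0.4624 0.0921 0.0489] -74.29 [0.0288 0.0419]
[(np.int32(179), array([0.4974, 0.0979]), array([274.1, 249.9])), (np.int32(184), array([0.4227, 0.0986]), array([273. , 294.6]))] [(np.int32(1173), array([0.6384, 0.0959]), array([277.4, 174. ])), (np.int32(468), array([0.3752, 0.104 ]), array([270.5, 320.6]))]
```

View pics/n.png

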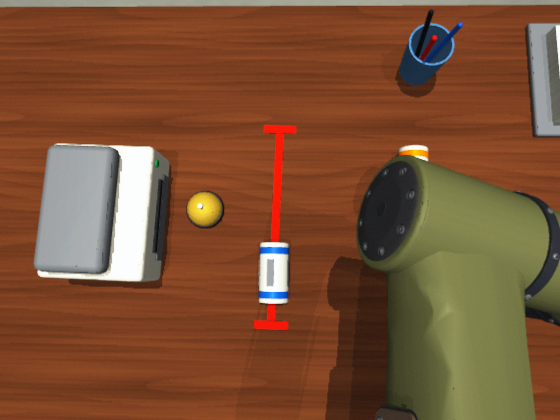

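The roll lies on the line at (273,272). It is about 3 mm short of the line's centre, about 1° off parallel and 86 mm from the middle. The bell and orange roll haven't moved, and the arm is clear.

```bash
python3 -c "
from station import ctrl
print(ctrl.close_job())"
```

```text
the job is handed in; nothing more can be done
None
```

The job is handed in, though the hand-in returned no verdict: the blue roll was rolled to the red line and lies on it, about 3 mm off centre and 1° off parallel, 86 mm from the line's middle, and I saw no movement of the orange roll or the bell.

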